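# Index a bush under the microscope and hold the tensioner off

## Robot

A 6-joint arm with a two-finger parallel gripper is mounted at the origin on the work surface. World frame = base frame: x ahead of the robot, y to its left, z up, the work surface at z = 0. Lengths are in mm, angles in rad, forces in N, time in s.
With the tool pointing down it reaches from about 275 to 750 mm from the base axis. Payload 10.2 kg.
Tool frame: the origin (TCP) lies at the very end of the fingers, on their centre line; the grasp point (between the pads) lies 19 mm behind it; x points along the fingers, y is the direction in which the jaws open and shut, and the axes are right-handed (so a half turn about x gives the same grasp; the last joint's range is limited). The gripper opens to 85 mm and grips with 20 to 120 N. Pads are 22 mm wide; open, the fingers measure 114 mm over their backs; the gripper's body (76 mm by 85 mm) begins 54 mm behind the grasp point. The pads swing forward as they close: fully open they stand 13 mm farther back than shut.
Start: joints at [-1.515, 0.313, 1.498, -0, 1.331, -0.223], TCP at [144.468, -504.738, 231.294] pointing down, gripper open.
Joint ranges: [-2.94, 2.94], [-0.97, 2.17], [0.19, 2.56], [-1.23, 4.37], [0.02, 3.11], [-2.88, 2.88]. Speed limits (rad/s): [2.39, 2.39, 3.01, 3.14, 3.14, 3.14].

## Interface

Orientations are given as a unit quaternion [w, x, y, z].
In Python, from rig import ctrl, viewer, finish_job gives the robot as it stands.
- The arm moves only by the tool carry_out, never from a script. Its argument "targets" is a list of rows, each an object of numbers: "x", "y", "z": the shift along the world's x, y, z in m; "ax", "ay", "az": the turn, a rotation vector about the world's x, y, z in rad; "hand": the opening, from -1 (shut) to 1 (fully open). A call has 1 to 5 rows; each row is the pose to reach, as a shift and turn from the pose commanded when the call began; what a row does not reach only later rows make up. A row lasts 1/8 s, in which the tool goes at most 62.5 mm and 10.7 degrees, less where a joint would pass 70% of its speed; a pose out of reach is approached as far as the arm can. A call with a gripper value outside its range is refused whole. The fingers move at their own pace and stop on an object; "grip_force" is the grip in N (left out, the last holds). Time passes only in rows, so rows that repeat a pose let the fingers close. It gives the time, the measured TCP pose, the force and the opening at its end, in the units of the state.
- ctrl.sense(): the state, without advancing time (a new reading comes with each control period).
- viewer.capture(name): name is "scene" or "top" or "wrist"; returns the picture (400x640x3 uint8, blue, green, red); there is no depth.
- viewer.camera_info(name): a dict with "fx", "fy", "cx", "cy" (pixels), "k1" (the pictures are not rectified: a ray, as slopes to the right and down, at radius r is drawn at 1 + k1 r^2 times it, then the intrinsics apply), "R" (3x3) and "t" (3): a world point X has camera coordinates R X + t. Camera axes: x right, y down, z forward; pixel columns grow to the right and rows downward; lengths in mm; the calibration is good to about 2 mm. A picture is of the moment at which its call begins: read the wrist's pose just before it. camera_info takes no time and is no camera call; for the wrist camera it gives the pose at the moment of the call.
- finish_job(): hands the job in, once; it reports no verdict.
The state is a dict: "time_s": time; "joints": joint angles; "dq": joint speeds; "tau": joint torques, N m; "eef_pos": TCP position; "ee_rot": TCP orientation; "force": force on the tool from outside, world axes, zero at the start; "wrist_torque": the same for the moment, N m; "grip_width": opening from 0.0 (shut) to 1.0 (fully open).
Only numpy, scipy, OpenCV 4.12 (cv2) and the standard library are available. Lean on these libraries where they do the work, as an engineer would, in place of code of your own. Each camera call takes 0.05 s, during which the arm holds its last target. There are 200 camera calls.

## Task

Turn the index table by its yellow-capped post, one click the right way, so that the brass bush sits in the detent under the microscope, and let go of the post. Then, for the picture to be taken, use the gripper's fingers to push the red knob of the blue tensioner arm away from the table, past its ratchet click into the green, and keep it held there: finish while still holding it back, it springs home if let go. Leave all bushes seated and don't disturb the other things on the bench.

Things in the scene. Friction and masses are not known exactly. Their poses are not given: they have to be found in the camera images.
- stand: fixed stand: round index table and a microscope. Origin on the table's upright axis at bench height, +x towards the spot under the lens. Square column (30 mm, 282 mm high) at (100, 170) mm; its boom, 250 mm up, carries an upright black tube 37 mm wide at (65, 0) mm, lower end 145 mm above the bench
- lens_spot (a point): the spot on the index table's top (40 mm above the bench) straight under the microscope, 65 mm from the table's axis; fixed to the stand
- index_table (a joint): turn of the index table (disc 190 mm wide, top 40 mm above bench), rad, + anticlockwise from above, 0 at start. Spring detents at -0.873, 0, +0.873 (50 deg), stops 0.1 beyond; 0.3 Nm leaves a detent, it settles when let go near one. Three places for bushes, each amid three 6 mm pins, 65 mm from the axis: at start one under the lens, one 50 deg to either side
- index_post (a point): centre, 90 mm above the bench, of the index table's upright handle post: black, 16 mm diameter, from 40 mm up, with a yellow cap 20 mm in diameter at 90 to 100 mm; 80 mm from the table's axis, across the axis from the middle bush; it turns with the table
- brass_bush: loose golden brass flanged bush, flange 36 mm diameter and 7 mm high, neck 24 mm diameter, 24 mm high in all; origin at the centre of its underside, z up. It sits in one of the two outer places of the index table
- black_bush: loose bush of the same shape, black, in the other outer place; origin at the centre of its underside
- steel_bush: loose bush of the same shape, steel, in the middle place, under the microscope at the start; origin at the centre of its underside
- tensioner (a joint): swing of the blue sprung arm, rad: 0 at rest (roller on the disc's rim), growing anticlockwise from above as the knob goes outward, stop at 0.5. Ratchet click 0.18 to 0.32 (yellow on the scale under the arm's tip), then green 0.34 to 0.5. Never latches, springs back to 0 if let go. At the knob: 2 N to start, 10 N at the click, 7 to 13 N to hold beyond
- tensioner_pivot (a point): on the pivot axis of the tensioner arm, 50 mm above the bench, beside the index table, 150 mm from its axis; fixed
- red_knob (a point): upright round red knob at the free end of the tensioner arm, 16 mm diameter, 50 to 109 mm above the bench; this point on its axis 100 mm above the bench, 125 mm from the pivot. It opens anticlockwise about the pivot (seen from above), away from the index table. The arm lies 42 to 54 mm above the bench
- mouse: bystander: black computer mouse, 100 x 60 x 30 mm, origin centre of its underside
- tape_roll: bystander: orange tape roll lying flat, 90 mm across, 25 mm high, origin centre of its underside
- screwdriver: bystander: screwdriver with a red handle lying to the right of the stand, origin under its middle
- spare_bush: bystander: steel bush of the same shape standing on the bench, origin centre of its underside

How it is judged (in metres and radians):
On the way, in this order (a step that is already met when the one before it is completed fails the run):
1. the brass bush sits still in the detent under the microscope, the post let go and the tensioner still home (horizontal distance between brass_bush and lens_spot below 0.008 m and angle between brass_bush's own z axis and vertical below 0.12 rad and z of brass_bush in the frame of lens_spot below 0.004 m and value of joint tensioner below 0.1 rad and linear speed of brass_bush below 0.01 m/s and distance between the grasp point and index_post above 0.04 m), for 0.3 s.
2. the tensioner arm is pushed past its click by the red knob (value of joint tensioner above 0.33 rad and contact force between the fingers and tensioner above 2 N), for 0.3 s.
At the end, for the whole second after the job is handed in: the brass bush stands seated within 8 mm of the spot under the microscope, the other two bushes are still seated on the index table, the tensioner arm is still and held beyond 0.33 rad by the fingers pressing on the red knob with more than 2.5 N, and the bystanders have moved less than 20 mm (horizontal distance between brass_bush and lens_spot below 0.008 m and angle between each of brass_bush, black_bush, steel_bush's own z axis and vertical below 0.12 rad and z of brass_bush in the frame of lens_spot between -0.004 and 0.004 m and value of joint tensioner above 0.33 rad and velocity of joint tensioner between -0.05 and 0.05 rad/s and contact force between the fingers and tensioner above 2.5 N and z of black_bush in the frame of lens_spot between -0.004 and 0.004 m and z of steel_bush in the frame of lens_spot between -0.004 and 0.004 m and distance of each of mouse, tape_roll, screwdriver, spare_bush from where it was at the start of the episode below 0.02 m); the arm keeps its last pose, push and grip.
It fails at once if a bystander on the bench is displaced by more than 20 mm (distance of any of mouse, tape_roll, screwdriver, spare_bush from where it was at the start of the episode above 0.02 m).
It fails at once if a bush is tipped over or lifted off the index table (angle between any of black_bush, steel_bush, brass_bush's own z axis and vertical above 0.5 rad or z of any of black_bush, steel_bush, brass_bush in the frame of lens_spot above 0.03 m or z of any of black_bush, steel_bush, brass_bush in the frame of lens_spot below -0.015 m).
It also fails if it takes over 53 s, if anything falls off the work surface, if the arm or the gripper's body presses on something with over 40 N, if the wrist force passes 120 N, or if a joint passes its speed limit or range.

## Working session

There is one attempt and no reset: what is moved stays moved. The work goes in short steps, Python scripts to look and compute and a tool call to move; the robot and the scene stay as the last step left them, time stands still between calls to the robot, and variables do not carry over. Pictures are saved under pics/ and viewed, about 8 in all and at most 12, crops included, and the job is handed in when it is done.

Besides the shell and the picture viewer there is one more tool, called as a command line: name --argument value ..., lists and objects as JSON in quotes. carry_out: Moves the arm, as the interface text tells. Its arguments: {"type":"object","properties":{"targets":{"type":"array"},"grip_force":{"type":"number"}},"required":["targets"]}

```bash
mkdir -p pics; cat > h.py <<'E'
import numpy as np, cv2
from rig import ctrl, viewer, finish_job
def ray(ci,u,v):
    x=(u-ci['cx'])/ci['fx'];y=(v-ci['cy'])/ci['fy']
    a,b=x,y
    for _ in range(20):
        s=1+ci['k1']*(a*a+b*b);a,b=x/s,y/s
    R=np.array(ci['R']);t=np.array(ci['t']).ravel()
    return -R.T@t, R.T@np.array([a,b,1])
def atz(name,u,v,z):
    c,d=ray(viewer.camera_info(name),u,v)
    return (c+d*(z-c[2])/d[2]).round(1)
def proj(name,X):
    ci=viewer.camera_info(name);p=np.array(ci['R'])@np.array(X,float)+np.array(ci['t']).ravel()
    a,b=p[0]/p[2],p[1]/p[2];s=1+ci['k1']*(a*a+b*b)
    return round(ci['fx']*a*s+ci['cx'],1),round(ci['fy']*b*s+ci['cy'],1)
E
python3 - <<'E'
from h import *
for n in("top","scene"): cv2.imwrite(f"pics/{n}0.png",viewer.capture(n)); print(n,atz(n,320,200,0),ray(viewer.camera_info(n),320,200)[0])
s=ctrl.sense();print(s)
E
```

```text
top [462.3 -15.7   0. ] [ 378.63630694  -17.59392069 1015.91439209]
scene [410.8 -27.3   0. ] [1052.37572653    4.63654976  948.17224538]
{'time_s': 0.1, 'joints': array([-1.51539700e+00,  3.13408485e-01,  1.49831568e+00,  1.79511681e-05,
        1.33100107e+00, -2.23389483e-01]), 'dq': array([-0.00058773, -0.00054804, -0.00360633, -0.00129882, -0.00111818,
       -0.00044713]), 'tau': array([ 4.07146144e-03, -4.12892032e+01, -2.60141248e+01, -4.74800777e-05,
        2.98957559e-03, -2.43986813e-05]), 'eef_pos': array([ 144.46148978, -504.51347117,  230.80201705]), 'ee_rot': array([ 0.09784782,  0.70028791,  0.09864482, -0.70020843]), 'force': array([-0.06611381, -0.07307066, -0.05755443]), 'wrist_torque': array([ 0.02730486,  0.03240674, -0.05438618]), 'grip_width': 1.0021238965077572}
```

View pics/top0.png

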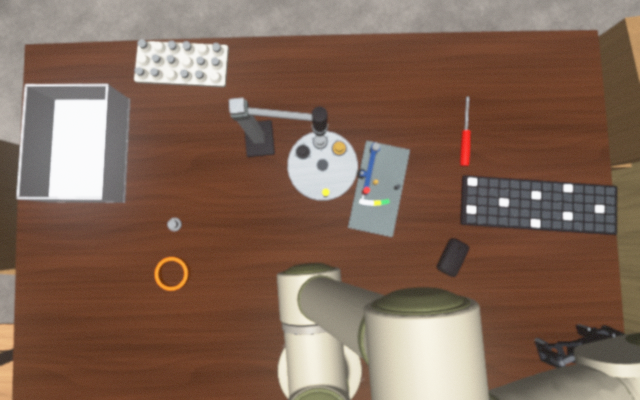

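View pics/scene0.png

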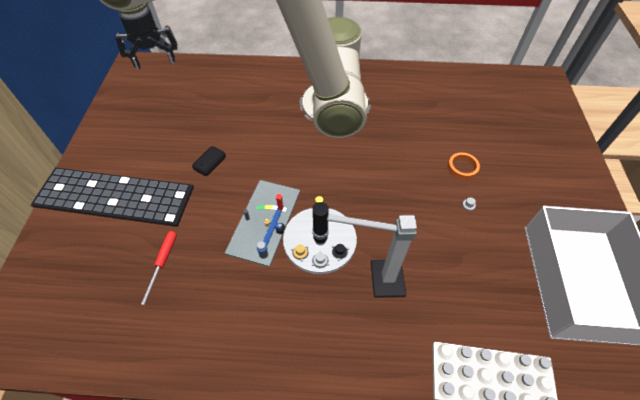

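```bash
python3 - <<'E'
from h import *
im=cv2.imread("pics/top0.png")[85:245,225:425]
cv2.imwrite("pics/c1.png",cv2.resize(im,None,fx=4,fy=3.75,interpolation=cv2.INTER_CUBIC))
im=cv2.imread("pics/scene0.png")[175:275,220:360]
cv2.imwrite("pics/c2.png",cv2.resize(im,None,fx=5.5,fy=5.5,interpolation=cv2.INTER_CUBIC))
E
```

```text
(no output)
```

View pics/c1.png

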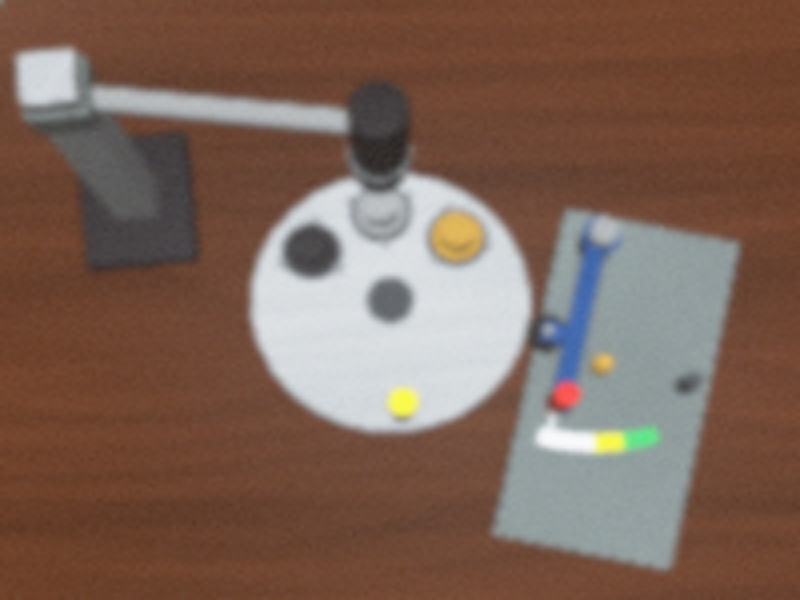

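View pics/c2.png

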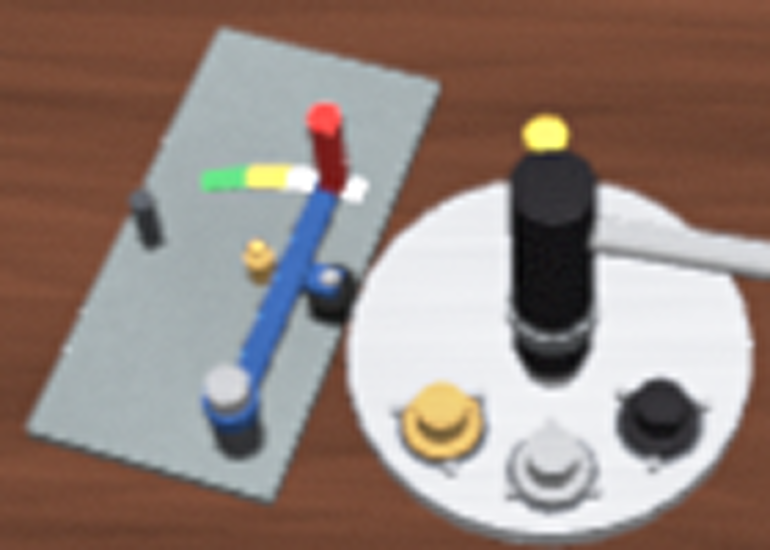

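```bash
cat >> h.py <<'E'
c1=lambda u,v,z: atz("top",225+u/4,85+v/3.75,z)
c2=lambda u,v,z: atz("scene",220+u/5.5,175+v/5.5,z)
E
python3 - <<'E'
from h import *
A=c1(391,302,40);P=c1(403,402,100);K=c1(565,394,109);B=c1(457,232,64);Bk=c1(312,246,64);pv=c1(603,230,65)
P2=c2(546,133,100);K2=c2(324,116,109);B2=c2(443,400,64);Bk2=c2(660,400,64);pv2=c2(229,386,65)
for n in"A P K B Bk pv P2 K2 B2 Bk2 pv2".split():print(n,eval(n),np.linalg.norm(eval(n)[:2]-A[:2]).round(1), np.degrees(np.arctan2(*(eval(n)[:2]-A[:2])[::-1])).round(1))
print(np.linalg.norm(K-pv),np.linalg.norm(K2-pv2))
print(c1(250,300,40),c1(532,300,40),c1(390,172,40),c1(390,432,40))
for n,u in(("mouse",(453,257)),("tape",(171,274)),("spare",(174,224)),("sd",(466,147))):print(n,atz("top",*u,15))
E
```

```text
A [552.8 -25.7  40. ] 0.0 0.0
P [473.5 -31.  100. ] 79.5 -176.2
K [ 475.3 -132.7  109. ] 132.1 -125.9
B [597.6 -70.8  64. ] 63.6 -45.2
Bk [590.1  25.9  64. ] 63.7 54.1
pv [ 596.3 -167.9   65. ] 148.7 -73.0
P2 [476.  -25.9 100. ] 76.8 -179.9
K2 [ 478.2 -129.3  109. ] 127.7 -125.8
B2 [599.4 -65.7  64. ] 61.4 -40.6
Bk2 [594.   31.9  64. ] 70.8 54.4
pv2 [ 598.2 -162.8   65. ] 144.4 -71.7
133.47673954663406 132.12967115678453
[556.8  70.1  40. ] [ 551.7 -121.5   40. ] [648.8 -27.6  40. ] [458.3 -22.5  40. ]
mouse [ 294.6 -376.1   15. ]
tape [269.1 396.7  15. ]
spare [405.4 388.8  15. ]
sd [ 599.5 -429.5   15. ]
```

carry_out --targets '[{"x": 0.06, "y": 0.08}, {"x": 0.1, "y": 0.13}, {"x": 0.13, "y": 0.18}, {"x": 0.16, "y": 0.23}, {"x": 0.19, "y": 0.28}]'

```text
invalid input at $.targets[0]: expected keys x, y, z, ax, ay, az, hand
```

carry_out --targets '[{"x": 0.03, "y": 0.05}, {"x": 0.07, "y": 0.1, "z": -0.015}, {"x": 0.1, "y": 0.15, "z": -0.03}, {"x": 0.14, "y": 0.196, "z": -0.04}, {"x": 0.14, "y": 0.196, "z": -0.04}]'

```text
invalid input at $.targets[0]: expected keys x, y, z, ax, ay, az, hand
```

```bash
python3 - <<'E'
from h import *
s=ctrl.sense();print(s['time_s'],s['eef_pos'],s['ee_rot'],s['joints'].round(2))
for n,X in(("post",[474.5,-28.5,100]),("knob",[476.7,-131,109]),("tcp",s['eef_pos'])):print(n,proj("wrist",X))
cv2.imwrite("pics/w1.png",viewer.capture("wrist"))
E
```

```text
0.1 [ 144.46148978 -504.51347117  230.80201705] [ 0.09784782  0.70028791  0.09864482 -0.70020843] [-1.52  0.31  1.5   0.    1.33 -0.22]
post (np.float64(-114.7), np.float64(-298.6))
knob (np.float64(-77.2), np.float64(-385.8))
tcp (np.float64(315.4), np.float64(276.5))
```

View pics/w1.png

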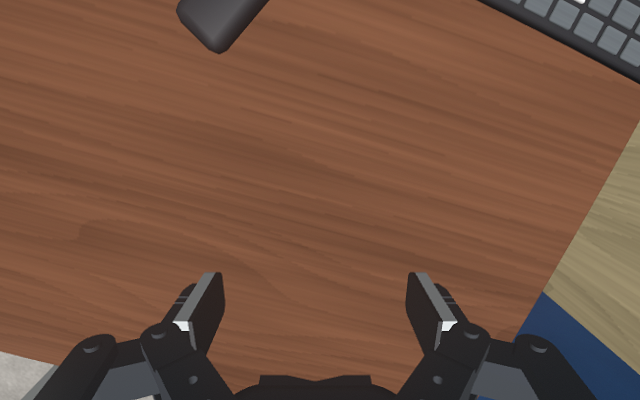

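The moves were refused because every key is required, so this wrist view only shows the start pose. I'll resend them with all keys.

carry_out --targets '[{"x": 0.04, "y": 0.05, "z": 0, "ax": 0, "ay": 0, "az": 0, "hand": 1}, {"x": 0.07, "y": 0.1, "z": 0, "ax": 0, "ay": 0, "az": 0, "hand": 1}, {"x": 0.11, "y": 0.15, "z": 0, "ax": 0, "ay": 0, "az": 0, "hand": 1}, {"x": 0.15, "y": 0.2, "z": 0, "ax": 0, "ay": 0, "az": 0, "hand": 1}, {"x": 0.19, "y": 0.25, "z": 0, "ax": 0, "ay": 0, "az": 0, "hand": 1}]'

```text
time_s: 0.78
eef_pos: [332.4, -256.6, 231.3]
ee_rot: [0.098, 0.7, 0.098, -0.7]
force: [0.4, -0.3, 0.4]
grip_width: 1.001
```

carry_out --targets '[{"x": 0.03, "y": 0.05, "z": 0, "ax": 0, "ay": 0, "az": 0, "hand": 1}, {"x": 0.06, "y": 0.1, "z": -0.01, "ax": 0, "ay": 0, "az": 0, "hand": 1}, {"x": 0.09, "y": 0.15, "z": -0.02, "ax": 0, "ay": 0, "az": 0, "hand": 1}, {"x": 0.12, "y": 0.2, "z": -0.03, "ax": 0, "ay": 0, "az": 0, "hand": 1}, {"x": 0.14, "y": 0.226, "z": -0.04, "ax": 0, "ay": 0, "az": 0, "hand": 1}]'

```text
time_s: 1.4
eef_pos: [472.3, -29.9, 190.9]
ee_rot: [-0.099, -0.7, -0.099, 0.7]
force: [0.2, -0.4, -0.1]
grip_width: 1.001
```

```bash
python3 - <<'E'
from h import *
s=ctrl.sense();print(s['time_s'],s['eef_pos'],s['ee_rot'],s['joints'].round(2))
for n,X in(("post",[474.5,-28.5,100]),("knob",[476.7,-131,109]),("tcp",s['eef_pos'])):print(n,proj("wrist",X))
cv2.imwrite("pics/w2.png",viewer.capture("wrist"))
E
```

```text
1.4 [472.28958158 -29.90565408 190.8527226 ] [-0.09898336 -0.70010657 -0.09915282  0.70015842] [-0.31  0.24  1.71  0.    1.2   0.98]
post (np.float64(314.1), np.float64(212.2))
knob (np.float64(442.3), np.float64(248.2))
tcp (np.float64(315.4), np.float64(276.5))
```

View pics/w2.png

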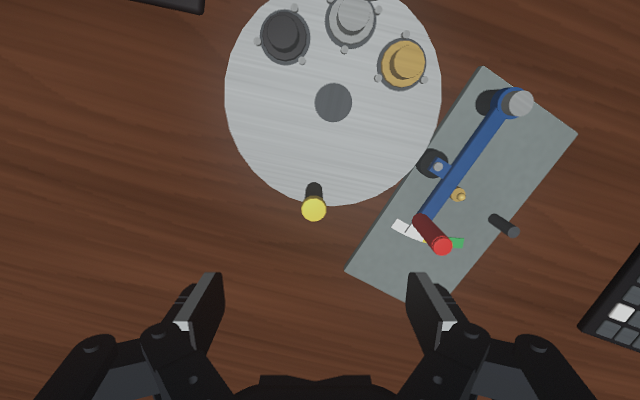

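```bash
python3 - <<'E'
from h import *
a=lambda *p:atz("wrist",*p)
A=a(333,102,40);print("post",a(314,209,100),"knob",a(442,246,109),"A",A)
for n,p in(("pv",a(518,103,65)),("brass",a(404,62,64)),("black",a(284,34,64)),("steel",a(354,13,64))):
    d=p-A;print(n,p,np.hypot(d[0],d[1]),np.degrees(np.arctan2(d[1],d[0])))
E
```

```text
post [478.1 -25.7 100. ] knob [ 479.6 -127.4  109. ] A [556.8 -19.8  40. ]
pv [ 598.1 -160.6   65. ] 146.73217097828274 -73.65232804091157
brass [600.  -62.2  64. ] 60.53098380168626 -44.46454101443544
black [592.9  31.   64. ] 62.32054235964255 54.60125965882192
steel [620.8 -14.9  64. ] 64.18730404059669 4.378166780353775
```

carry_out --targets '[{"x": 0.002, "y": 0.001, "z": -0.05, "ax": 0, "ay": 0, "az": -0.08, "hand": 1}, {"x": 0.002, "y": 0.001, "z": -0.09, "ax": 0, "ay": 0, "az": -0.12, "hand": 1}, {"x": 0.002, "y": 0.001, "z": -0.12, "ax": 0, "ay": 0, "az": -0.12, "hand": 1}, {"x": 0.002, "y": 0.001, "z": -0.12, "ax": 0, "ay": 0, "az": -0.12, "hand": -1}, {"x": 0.002, "y": 0.001, "z": -0.12, "ax": 0, "ay": 0, "az": -0.12, "hand": -1}]' --grip_force 20

```text
time_s: 2.08
eef_pos: [474.2, -31.6, 72.4]
ee_rot: [0.056, 0.705, 0.056, -0.704]
force: [0.0, 0.6, 0.7]
grip_width: 0.604
```

carry_out --targets '[{"x": 0, "y": 0, "z": 0, "ax": 0, "ay": 0, "az": 0, "hand": -1}, {"x": 0, "y": 0, "z": 0, "ax": 0, "ay": 0, "az": 0, "hand": -1}, {"x": 0, "y": 0, "z": 0, "ax": 0, "ay": 0, "az": 0, "hand": -1}, {"x": 0, "y": 0, "z": 0, "ax": 0, "ay": 0, "az": 0, "hand": -1}]'

```text
time_s: 2.58
eef_pos: [473.9, -31.2, 72.3]
ee_rot: [0.056, 0.705, 0.056, -0.704]
force: [-2.4, 1.9, 6.5]
grip_width: 0.225
```

carry_out --targets '[{"x": 0.001, "y": -0.007, "z": 0, "ax": 0, "ay": 0, "az": 0.08, "hand": -1}, {"x": 0.002, "y": -0.014, "z": 0, "ax": 0, "ay": 0, "az": 0.165, "hand": -1}, {"x": 0.004, "y": -0.0205, "z": 0, "ax": 0, "ay": 0, "az": 0.25, "hand": -1}, {"x": 0.007, "y": -0.027, "z": 0, "ax": 0, "ay": 0, "az": 0.33, "hand": -1}, {"x": 0.01, "y": -0.033, "z": 0, "ax": 0, "ay": 0, "az": 0.42, "hand": -1}]'

```text
time_s: 3.2
eef_pos: [485.1, -64.3, 72.3]
ee_rot: [0.203, 0.679, 0.202, -0.676]
force: [6.8, 5.3, 0.9]
grip_width: 0.225
```

carry_out --targets '[{"x": 0.0035, "y": -0.006, "z": 0, "ax": 0, "ay": 0, "az": 0.08, "hand": -1}, {"x": 0.0075, "y": -0.012, "z": 0, "ax": 0, "ay": 0, "az": 0.165, "hand": -1}, {"x": 0.012, "y": -0.017, "z": 0, "ax": 0, "ay": 0, "az": 0.25, "hand": -1}, {"x": 0.017, "y": -0.022, "z": 0, "ax": 0, "ay": 0, "az": 0.33, "hand": -1}, {"x": 0.023, "y": -0.026, "z": 0, "ax": 0, "ay": 0, "az": 0.4, "hand": -1}]'

```text
time_s: 3.82
eef_pos: [508.2, -89.2, 72.3]
ee_rot: [0.333, 0.625, 0.333, -0.622]
force: [2.5, 12.1, 6.3]
grip_width: 0.224
```

carry_out --targets '[{"x": 0, "y": 0, "z": 0, "ax": 0, "ay": 0, "az": 0, "hand": -1}, {"x": 0, "y": 0, "z": 0, "ax": 0, "ay": 0, "az": 0, "hand": -1}]'

```text
time_s: 4.08
eef_pos: [507.7, -88.9, 72.3]
ee_rot: [0.332, 0.625, 0.332, -0.623]
force: [4.6, 11.9, 3.8]
grip_width: 0.222
```

```bash
python3 - <<'E'
from h import *
s=ctrl.sense();print(s['time_s'],s['eef_pos'],s['force'],s['wrist_torque'],s['grip_width'])
im=viewer.capture("top")[85:245,225:425]
cv2.imwrite("pics/c3.png",cv2.resize(im,None,fx=4,fy=3.75,interpolation=cv2.INTER_CUBIC))
E
```

```text
4.075 [507.73014841 -88.89349756  72.300727  ] [ 4.63961131 11.86256787  3.75616493] [ 1.78941187 -0.65572118  0.04099209] 0.22234452029485813
```

View pics/c3.png

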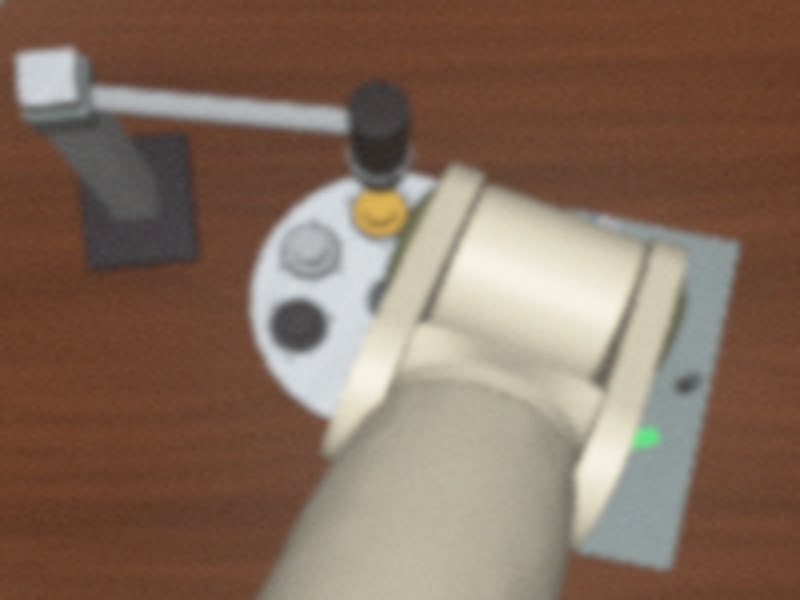

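carry_out --targets '[{"x": 0, "y": 0, "z": 0, "ax": 0, "ay": 0, "az": 0, "hand": -0.1}, {"x": 0, "y": 0, "z": 0, "ax": 0, "ay": 0, "az": 0, "hand": -0.1}, {"x": 0, "y": 0, "z": 0, "ax": 0, "ay": 0, "az": 0, "hand": -0.1}, {"x": 0, "y": 0, "z": 0, "ax": 0, "ay": 0, "az": 0, "hand": -0.1}]'

```text
time_s: 4.62
eef_pos: [506.5, -90.5, 71.3]
ee_rot: [-0.332, -0.624, -0.332, 0.624]
force: [-0.0, 0.8, 0.3]
grip_width: 0.45
```

carry_out --targets '[{"x": 0, "y": 0, "z": 0.02, "ax": 0, "ay": 0, "az": 0, "hand": -0.1}, {"x": 0, "y": 0, "z": 0.045, "ax": 0, "ay": 0, "az": 0, "hand": -0.1}, {"x": -0.02, "y": 0, "z": 0.09, "ax": 0, "ay": 0, "az": 0, "hand": -0.1}, {"x": -0.045, "y": 0, "z": 0.12, "ax": 0, "ay": 0, "az": 0, "hand": -1}, {"x": -0.045, "y": 0, "z": 0.12, "ax": 0, "ay": 0, "az": 0, "hand": -1}]'

```text
time_s: 5.25
eef_pos: [461.6, -90.7, 193.2]
ee_rot: [0.333, 0.625, 0.331, -0.623]
force: [0.8, 1.2, -1.4]
grip_width: 0.031
```

carry_out --targets '[{"x": -0.02, "y": 0, "z": 0, "ax": 0, "ay": 0, "az": 0.15, "hand": -1}, {"x": -0.04, "y": 0, "z": 0, "ax": 0, "ay": 0, "az": 0.36, "hand": -1}, {"x": -0.04, "y": 0, "z": 0, "ax": 0, "ay": 0, "az": 0.36, "hand": -1}, {"x": -0.04, "y": 0, "z": 0, "ax": 0, "ay": 0, "az": 0.36, "hand": -1}, {"x": -0.04, "y": 0, "z": 0, "ax": 0, "ay": 0, "az": 0.36, "hand": -1}]'

```text
time_s: 5.88
eef_pos: [422.1, -90.4, 191.0]
ee_rot: [-0.438, -0.555, -0.438, 0.555]
force: [0.8, 0.8, -0.2]
grip_width: -0.002
```

```bash
python3 - <<'E'
from h import *
s=ctrl.sense();print(s['time_s'],s['eef_pos'],s['ee_rot'],s['force'],s['grip_width'],s['joints'].round(2))
print(proj("wrist",s['eef_pos']))
w=viewer.capture("wrist");cv2.imwrite("pics/w3.png",w)
im=viewer.capture("top")[85:245,225:425];cv2.imwrite("pics/t4.png",im)
cv2.imwrite("pics/v3.png",np.vstack([w,cv2.resize(im,(240,192))]) if 0 else np.vstack([w,np.hstack([im,np.zeros((160,440,3),np.uint8)])]))
E
```

```text
5.875 [422.13124729 -90.37270628 190.9885929 ] [-0.43819118 -0.5548301  -0.43841998  0.55492339] [ 0.81987423  0.84902641 -0.15215795] -0.002329897661723788 [-0.48  0.15  1.82  0.    1.18 -0.25]
(np.float64(313.2), np.float64(276.1))
```

View pics/v3.png

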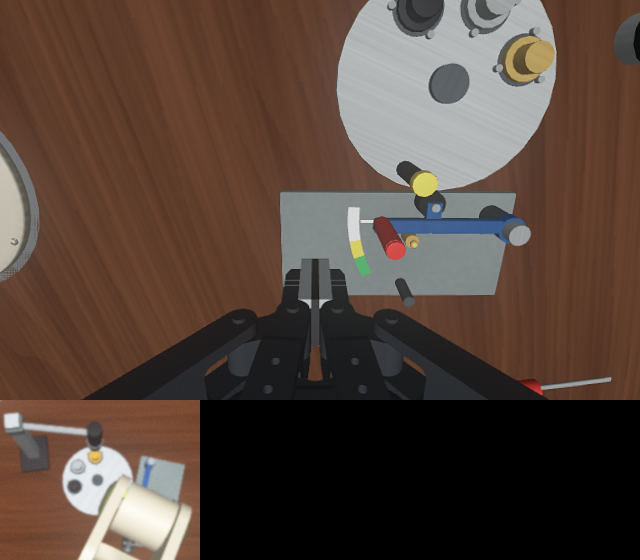

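```bash
python3 - <<'E'
from h import *
a=lambda *p:atz("wrist",*p)
print("post",a(425,184,100),"knob",a(396,250,109),"pv",a(517,236,65),"A",a(449,83,40),"blackpost",a(408,299,50))
im=cv2.imread("pics/t4.png").astype(int);m=(im[...,2]>im[...,0]+70);y,x=np.nonzero(m);k=(x<110)&(x>80)&(y>40)&(y<75);print("brass px",x[k].mean()+225,y[k].mean()+85)
print("lens spot top proj bush", proj("top",[553.5+65*.9975,-25.7+65*.07,64]))
E
```

```text
post [508.9 -85.6 100. ] knob [ 478. -130.  109.] pv [ 596.2 -165.9   65. ] A [557.6 -21.1  40. ] blackpost [ 491.3 -220.6   50. ]
brass px 319.672131147541 141.2377049180328
lens spot top proj bush (np.float64(320.4), np.float64(139.7))
```

carry_out --targets '[{"x": 0.03, "y": -0.009, "z": -0.02, "ax": 0, "ay": 0, "az": -0.04, "hand": -1}, {"x": 0.038, "y": -0.01, "z": -0.06, "ax": 0, "ay": 0, "az": -0.04, "hand": -1}, {"x": 0.038, "y": -0.01, "z": -0.09, "ax": 0, "ay": 0, "az": -0.04, "hand": -1}, {"x": 0.038, "y": -0.01, "z": -0.111, "ax": 0, "ay": 0, "az": -0.04, "hand": -1}, {"x": 0.038, "y": -0.01, "z": -0.111, "ax": 0, "ay": 0, "az": -0.04, "hand": -1}]'

```text
time_s: 6.6
eef_pos: [459.1, -100.0, 79.2]
ee_rot: [-0.426, -0.563, -0.428, 0.564]
force: [-0.1, -0.4, 0.7]
grip_width: 0.002
```

carry_out --targets '[{"x": 0.009, "y": -0.003, "z": 0, "ax": 0, "ay": 0, "az": 0, "hand": -1}, {"x": 0.018, "y": -0.006, "z": 0, "ax": 0, "ay": 0, "az": 0, "hand": -1}, {"x": 0.018, "y": -0.006, "z": 0, "ax": 0, "ay": 0, "az": 0, "hand": -1}]'

```text
time_s: 6.98
eef_pos: [478.6, -106.7, 80.8]
ee_rot: [0.428, 0.563, 0.427, -0.563]
force: [-0.7, -0.1, -0.5]
grip_width: -0.003
```

carry_out --targets '[{"x": -0.002, "y": -0.006, "z": 0, "ax": 0, "ay": 0, "az": 0.04, "hand": -1}, {"x": -0.004, "y": -0.012, "z": 0, "ax": 0, "ay": 0, "az": 0.08, "hand": -1}, {"x": -0.006, "y": -0.018, "z": 0, "ax": 0, "ay": 0, "az": 0.12, "hand": -1}, {"x": -0.007, "y": -0.024, "z": 0, "ax": 0, "ay": 0, "az": 0.16, "hand": -1}, {"x": -0.008, "y": -0.029, "z": 0, "ax": 0, "ay": 0, "az": 0.21, "hand": -1}]'

```text
time_s: 7.6
eef_pos: [468.8, -134.5, 80.2]
ee_rot: [0.484, 0.515, 0.486, -0.515]
force: [-1.2, 5.8, 0.9]
grip_width: 0.0
```

carry_out --targets '[{"x": -0.0005, "y": -0.007, "z": 0, "ax": 0, "ay": 0, "az": 0.05, "hand": -1}, {"x": -0.001, "y": -0.014, "z": 0, "ax": 0, "ay": 0, "az": 0.1, "hand": -1}, {"x": -0.0015, "y": -0.02, "z": 0, "ax": 0, "ay": 0, "az": 0.15, "hand": -1}, {"x": -0.002, "y": -0.027, "z": 0, "ax": 0, "ay": 0, "az": 0.21, "hand": -1}, {"x": -0.002, "y": -0.027, "z": 0, "ax": 0, "ay": 0, "az": 0.21, "hand": -1}]'

```text
time_s: 8.22
eef_pos: [466.3, -161.0, 79.8]
ee_rot: [0.534, 0.462, 0.537, -0.461]
force: [-3.8, 7.6, 0.5]
grip_width: -0.0
```

carry_out --targets '[{"x": 0, "y": 0, "z": 0, "ax": 0, "ay": 0, "az": 0, "hand": -1}, {"x": 0, "y": 0, "z": 0, "ax": 0, "ay": 0, "az": 0, "hand": -1}, {"x": 0, "y": 0, "z": 0, "ax": 0, "ay": 0, "az": 0, "hand": -1}, {"x": 0, "y": 0, "z": 0, "ax": 0, "ay": 0, "az": 0, "hand": -1}]'

```text
time_s: 8.72
eef_pos: [466.3, -160.6, 79.8]
ee_rot: [0.534, 0.462, 0.537, -0.462]
force: [-4.2, 6.6, 1.0]
grip_width: 0.004
```

```bash
python3 - <<'E'
from h import *
s=ctrl.sense();print(s['time_s'],s['eef_pos'],s['force'],s['dq'].round(3))
w=viewer.capture("wrist");im=viewer.capture("scene")[160:290,180:400]
cv2.imwrite("pics/v4.png",np.vstack([w[:300],cv2.resize(im,(500,295))[:, :500] if 0 else np.hstack([cv2.resize(im,(500,295)),np.zeros((295,140,3),np.uint8)])]))
E
```

```text
8.725 [ 466.30383329 -160.62232209   79.82019253] [-4.16418889  6.57792288  1.03614068] [ 0.     0.001  0.001  0.     0.    -0.001]
```

View pics/v4.png

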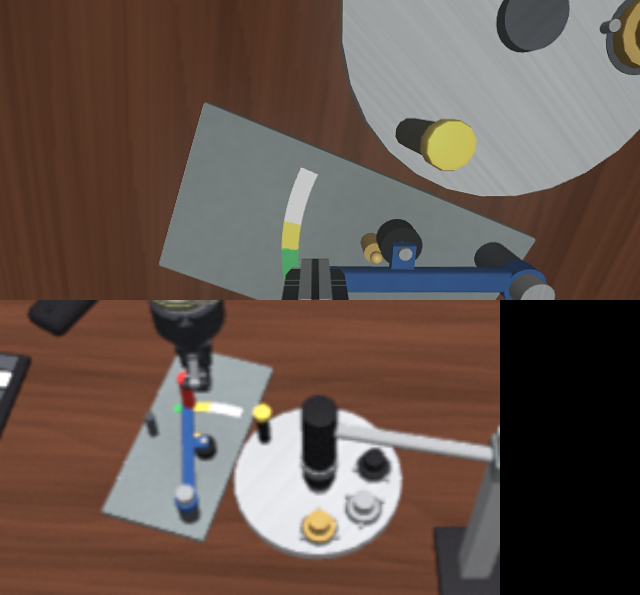

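```bash
python3 - <<'E'
from h import *
def g(u,v,z): return atz("scene",180+u/2.273,160+(v-300)/2.269,z)
pv=g(185,492,65)
for k,z in(((184,377),109),((188,404),57)):
    K=g(*k,z);d=K-pv;print(K,pv,np.hypot(*d[:2]),"angle",np.arctan2(d[1],d[0])%(2*np.pi)-(np.arctan2(-129.3+162.8,478.2-598.2)%(2*np.pi)))
for th in(.33,.4,.46):print(th,[proj("wrist",[597+124*np.cos(np.pi-.29+th),-165.5+124*np.sin(np.pi-.29+th),z]) for z in (54,)],)
print(proj("wrist",[597,-165.5,54]))
E
```

```text
[ 474.  -176.2  109. ] [ 596.7 -163.6   65. ] 123.34524717231714 angle 0.3745665815345287
[ 476.6 -177.4   57. ] [ 596.7 -163.6   65. ] 120.89023947366474 angle 0.38663830826564016
0.33 [(np.float64(322.0), np.float64(269.0))]
0.4 [(np.float64(320.8), np.float64(281.8))]
0.46 [(np.float64(320.6), np.float64(292.5))]
(np.float64(523.3), np.float64(288.0))
```

carry_out --targets '[{"x": 0.0005, "y": -0.004, "z": 0, "ax": 0, "ay": 0, "az": 0.03, "hand": -1}, {"x": 0.0005, "y": -0.004, "z": 0, "ax": 0, "ay": 0, "az": 0.03, "hand": -1}, {"x": 0.0005, "y": -0.004, "z": 0, "ax": 0, "ay": 0, "az": 0.03, "hand": -1}, {"x": 0.0005, "y": -0.004, "z": 0, "ax": 0, "ay": 0, "az": 0.03, "hand": -1}, {"x": 0.0005, "y": -0.004, "z": 0, "ax": 0, "ay": 0, "az": 0.03, "hand": -1}]'

```text
time_s: 9.45
eef_pos: [466.4, -164.5, 79.7]
ee_rot: [0.54, 0.454, 0.545, -0.454]
force: [-5.6, 7.7, 1.5]
grip_width: 0.002
```

```bash
python3 - <<'E'
from h import *
s=ctrl.sense();print(s['time_s'],s['eef_pos'],s['force'],s['dq'].round(3))
print(finish_job())
E
```

```text
9.45 [ 466.4448667  -164.54443441   79.7250378 ] [-5.57144413  7.68283632  1.51593699] [-0.001  0.     0.    -0.001  0.    -0.001]
the job is handed in; nothing more can be done
None
```

I turned the index table one click anticlockwise by gripping the yellow-capped post, let go of it and lifted clear. I then pushed the red knob outward with the closed fingers, past the click into the green, and handed the job in while still holding it there, at 9.45 s.

**Brass bush:** the top camera showed it where the steel one had been, about 1–2 px (roughly 4 mm) from the expected lens spot. The other two bushes looked upright in their places.

**Tensioner:** I measured the arm at about 0.37–0.39 rad, with its tip over the green. I then pushed about 4 mm further, which I estimate makes it about 0.41 rad, but I did not photograph it again. At the end the arm was still, and the wrist force was about 9.5 N, roughly 5.6 N of it sideways.

**Disagreements:**
- My first two move calls were refused for missing keys; nothing moved.
- The cameras disagreed by about 5 mm in y on the post and knob positions.
- I did not measure the bystanders again, but the arm only passed over the bench well above them.

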